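# Raise the lamp over the open parts tray and hold it up

### The job

One of the two bench lamps has the open tray of parts under its light bar, the other has the closed carton. Grip the head of the lamp at the open tray so that the fingers squeeze in the catch button on its side, draw its spring-return mast straight up past the first stop to the second, fully out, and finish while holding it up there. Leave the other lamp down and do not disturb the tray, the carton, the can or the screwdriver.

Things in the scene. Friction and masses are not known exactly. Their poses are not given: they have to be found in the camera images.
- lamp_left: Left (+y) one of two like bench lamps, fixed. Round foot 110 mm across, 18 mm high; upright tube 32 mm across, its black collar (40 mm across) ending 100 mm above the bench; a two-section spring-return mast carries the lamp head. Origin: centre of the foot's underside, on the mast axis; z up; x where the light bar points (away from the robot); y the head's button side.
- lamp_left_grip (a point): Centre of that lamp's head, on the mast axis, 130 mm above the bench when down; axes as the lamp's. Black head block 30 mm in x, 36 in y, from 28 mm below to 22 mm above this point. From its +x face a light bar 30 mm wide, 12 mm thick, reaches 198 mm from the axis, 8 to 20 mm above this point. The +y and -y faces are free to grip from above.
- lamp_left_catch (a joint): Catch button: plain steel, 14 mm in x, 22 mm high, in the middle of the head's +y face at grip height, 6 mm proud. 0 m out, 0.006 m in (flush). Sprung: 2 N starts it, 6 N takes it in, so fingers closing on the +y and -y faces press it. Out, it locks the mast down; pressed beyond 0.004 m it frees it. Above 15 mm of travel it does nothing.
- lamp_left_head (a joint): Upper mast section with the lamp head: 0 m down, 0.060 m at the first stop (this section fully out). Spring and weight pull it down with about 8 N, so it comes out first.
- lamp_left_mid (a joint): Lower mast section, carrying the upper: 0 m down, 0.060 m fully out. Comes out once the upper one is at its stop; pulls back with about 16 N. Both fully out (head 120 mm up) is the second stop, a hard one. Let go, the mast springs back down.
- lamp_right: Right (-y) one of two like bench lamps, fixed. Round foot 110 mm across, 18 mm high; upright tube 32 mm across, its black collar (40 mm across) ending 100 mm above the bench; a two-section spring-return mast carries the lamp head. Origin: centre of the foot's underside, on the mast axis; z up; x where the light bar points (away from the robot); y the head's button side.
- lamp_right_grip (a point): Centre of that lamp's head, on the mast axis, 130 mm above the bench when down; axes as the lamp's. Black head block 30 mm in x, 36 in y, from 28 mm below to 22 mm above this point. From its +x face a light bar 30 mm wide, 12 mm thick, reaches 198 mm from the axis, 8 to 20 mm above this point. The +y and -y faces are free to grip from above.
- lamp_right_catch (a joint): Catch button: plain steel, 14 mm in x, 22 mm high, in the middle of the head's +y face at grip height, 6 mm proud. 0 m out, 0.006 m in (flush). Sprung: 2 N starts it, 6 N takes it in, so fingers closing on the +y and -y faces press it. Out, it locks the mast down; pressed beyond 0.004 m it frees it. Above 15 mm of travel it does nothing.
- lamp_right_head (a joint): Upper mast section with the lamp head: 0 m down, 0.060 m at the first stop (this section fully out). Spring and weight pull it down with about 8 N, so it comes out first.
- lamp_right_mid (a joint): Lower mast section, carrying the upper: 0 m down, 0.060 m fully out. Comes out once the upper one is at its stop; pulls back with about 16 N. Both fully out (head 120 mm up) is the second stop, a hard one. Let go, the mast springs back down.
- tray: Open-topped cardboard tray of loose-looking metal motorcycle parts (a flanged disc and two bushes, all fixed in it), 130 x 100 x 45 mm, 0.8 kg; stands under the light bar of one lamp, about 160 mm from that lamp's axis. Origin: centre of its underside.
- carton: Closed, taped cardboard carton, 130 x 100 x 75 mm, 0.9 kg; stands under the light bar of the other lamp. Origin: centre of its underside.
- can: Grey can with a paper label, upright, 52 mm across, 150 mm high, between and beyond the lamps. Origin: centre of its underside.
- driver: Screwdriver with black handle, 190 mm long, lying between the lamps roughly along x. Origin: on the bench near its middle.

How it is judged:
On the way, in this order (a step that is already met when the one before it is completed fails the run):
1. the catch button of the lamp at the open tray is pressed in by the fingers while its mast is still down (((world y of tray above 0 m and value of joint lamp_left_catch above 0.004 m and value of joint lamp_left_head below 0.006 m and contact force between the fingers and lamp_left above 2 N) or (world y of tray below 0 m and value of joint lamp_right_catch above 0.004 m and value of joint lamp_right_head below 0.006 m and contact force between the fingers and lamp_right above 2 N))), for 0.1 s.
2. its mast has been drawn to the first stop (((world y of tray above 0 m and value of joint lamp_left_head above 0.056 m) or (world y of tray below 0 m and value of joint lamp_right_head above 0.056 m))), for 0.05 s.
At the end, for the whole second after the job is handed in: Both mast sections of the lamp at the open tray are within 4 mm of fully out (60 mm each) and still, held by the fingers (over 3 N of contact); the other lamp is down (each section under 5 mm); tray, carton, can and screwdriver lie within 30 mm of where they started, the can upright (((world y of tray above 0 m and value of joint each of lamp_left_head, lamp_left_mid above 0.056 m and velocity of joint lamp_left_mid between -0.01 and 0.01 m/s and contact force between the fingers and lamp_left above 3 N and value of joint each of lamp_right_head, lamp_right_mid below 0.005 m) or (world y of tray below 0 m and value of joint each of lamp_right_head, lamp_right_mid above 0.056 m and velocity of joint lamp_right_mid between -0.01 and 0.01 m/s and contact force between the fingers and lamp_right above 3 N and value of joint each of lamp_left_head, lamp_left_mid below 0.005 m)) and distance of each of tray, carton, can, driver from where it was at the start of the episode below 0.03 m and angle between can's own z axis and vertical below 0.3 rad); the arm keeps its last pose, push and grip.
It fails at once if the mast of the lamp at the closed carton is raised by more than 10 mm ((world y of tray above 0 m and value of joint any of lamp_right_head, lamp_right_mid above 0.01 m) or (world y of tray below 0 m and value of joint any of lamp_left_head, lamp_left_mid above 0.01 m)).
It fails at once if the tray, the carton, the can or the screwdriver is shifted by more than 30 mm (distance of any of tray, carton, can, driver from where it was at the start of the episode above 0.03 m).
It fails at once if the can is tipped over (angle between can's own z axis and vertical above 0.5 rad).
It also fails if it takes over 32 s, if anything falls off the work surface, if the arm or the gripper's body presses on something with over 40 N, if the wrist force passes 120 N, or if a joint passes its speed limit or range.

### The arm

A 6-joint arm with a two-finger parallel gripper is mounted at the origin on the work surface. World frame = base frame: x ahead of the robot, y to its left, z up, the work surface at z = 0. Lengths are in m, angles in rad, forces in N, time in s.
With the tool pointing down it reaches from about 0.35 to 0.975 m from the base axis. Payload 4.9 kg.
Tool frame: the origin (TCP) lies midway between the tips of the shut fingers; the grasp point (between the pads) lies 19 mm behind it; z points along the fingers, y is the line along which they close (so a half turn about z gives the same grasp; the last joint's range is limited). The gripper opens to 85 mm and grips with 20 to 120 N. Pads are 22 mm wide; open, the fingers measure 114 mm over their backs; the gripper's body (76 mm by 85 mm) begins 54 mm behind the grasp point. The pads swing forward as they close: fully open they stand 13 mm farther back than shut.
Start: joints at [-1.305, 0.053, 1.613, -0, 1.476, -0.119], TCP at [0.235, -0.579, 0.231] pointing down, gripper open.
Joint ranges: [-3.01, 3.01], [-1.01, 2.22], [0.06, 2.58], [-1.02, 4.17], [0.09, 2.62], [-3.14, 3.14]. Speed limits (rad/s): [2.57, 2.57, 3.14, 3.14, 3.14, 3.14].

### API

Orientations are given as a unit quaternion [w, x, y, z].
In Python, from plant import manip gives the robot as it stands.
- The arm moves only by the tool move_arm, never from a script. Its argument "increments" is one flat list of numbers, 5 for each row, row after row: the shift along the tool's x, y, z in mm, then the turn about the tool's z in rad, then the opening, from 0 (shut) to 1 (fully open). In form: [tx, ty, tz, spin, jaw, tx, ty, tz, spin, jaw, ...]. A call has 1 to 8 rows; each row shifts and turns the commanded pose from where the row before left it, along the tool's axes as they then stand; what a row does not reach is not made up. A row lasts 1/12 s, in which the tool goes at most 41.7 mm and 7.16 degrees, less where a joint would pass 70% of its speed; a pose out of reach is approached as far as the arm can. A call with a gripper value outside its range is refused whole. The fingers move at their own pace and stop on an object; the grip force is fixed at half the most. Time passes only in rows, so rows that do not move let the fingers close. It gives the time, the measured TCP pose, the force, the opening and the grip force at its end, in the units of the state.
- manip.state(): the state, without advancing time (a new reading comes with each control period).
- manip.grab_frame(name): name is "scene" or "top" or "wrist"; returns a dict with "image" (420x560x3 uint8, blue, green, red), "fov_y" (degrees; the focal length in pixels is half the picture's height over the tangent of half this angle, whatever the lens; pixels are square), "cx", "cy" (the principal point, pixels), "k1" (the pictures are not rectified: a ray, as slopes to the right and down, at radius r is drawn at 1 + k1 r^2 times it, then the intrinsics apply), "eye" and "rotation" of the camera in the world; the wrist camera has in their place "T_tool_cam" (4x4, takes a point from camera to tool coordinates, whose origin is the TCP and whose axes are the flange's). Camera axes: x right, y down, z forward; pixel columns grow to the right and rows downward; lengths in m; the calibration is good to about 2 mm. A picture is of the moment at which its call begins: read the wrist's pose just before it. There is no depth.
- manip.job_done(): hands the job in; it is judged then, once.
The state is a dict: "time": time; "joint_pos": joint angles; "joint_vel": joint speeds; "joint_efforts": joint torques, N m; "tool_pos": TCP position; "tool_rot": TCP orientation; "contact_force": force on the tool from outside, world axes, zero at the start; "ft_torque": the same for the moment, N m; "gripper_width": opening from 0.0 (shut) to 1.0 (fully open); "grasp_force": force on a finger pad.
Only numpy, scipy, OpenCV 4.12 (cv2) and the standard library are available. Lean on these libraries where they do the work, as an engineer would, in place of code of your own. Each camera call takes 0.05 s, during which the arm holds its last target. There are 200 camera calls.

## Working session

There is one attempt and no reset: what is moved stays moved. The work goes in short steps, Python scripts to look and compute and a tool call to move; the robot and the scene stay as the last step left them, time stands still between calls to the robot, and variables do not carry over. Pictures are saved under pics/ and viewed, at most 10 in all, crops included, and the job is handed in when it is done.

Besides the shell and the picture viewer there is one more tool, called after ">>>" by a JSON object that holds its "op" and its "data". move_arm: Moves the arm, as the interface text tells. Its arguments: {"type":"object","properties":{"increments":{"type":"array"}},"required":["increments"]}

```bash
mkdir -p pics
python3 - <<'E'
from plant import manip
import cv2,pickle
s=manip.state();print({k:s[k] for k in('time','tool_pos','tool_rot','gripper_width')})
d={}
for n in('scene','top'):
    f=manip.grab_frame(n);d[n]=f;cv2.imwrite(f'pics/{n}0.png',f['image']);print(n,{k:v for k,v in f.items() if k!='image'})
pickle.dump(d,open('f0.pkl','wb'))
E
```

```text
{'time': 0.0, 'tool_pos': array([ 0.23442161, -0.57869795,  0.23006309]), 'tool_rot': array([-1.02771284e-03,  9.81549363e-01,  1.91206134e-01, -8.20664026e-05]), 'gripper_width': 0.9959263238711499}
scene {'fov_y': 47.72194252031952, 'cx': 267.2851981361915, 'cy': 203.9966358765414, 'k1': -0.1282962085523975, 'eye': array([1.29642815, 0.10181852, 0.90771838]), 'rotation': array([-0.23943731,  0.61800683,  0.70217353, -0.26017238])}
top {'fov_y': 53.23830672757353, 'cx': 274.8589297629648, 'cy': 212.74006938616958, 'k1': -0.002745445280714208, 'eye': array([0.4792467 , 0.02206747, 1.04243991]), 'rotation': array([ 0.03432296, -0.69980604,  0.71179312, -0.04943679])}
```

View pics/scene0.png

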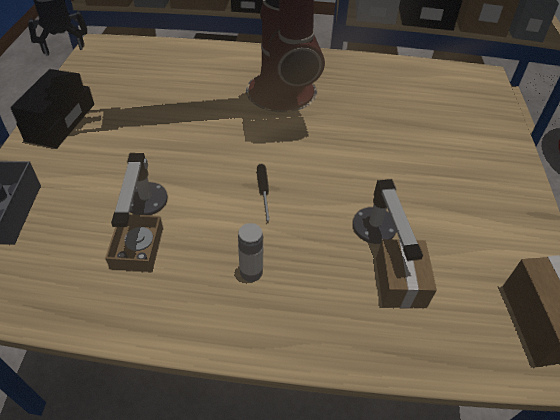

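View pics/top0.png

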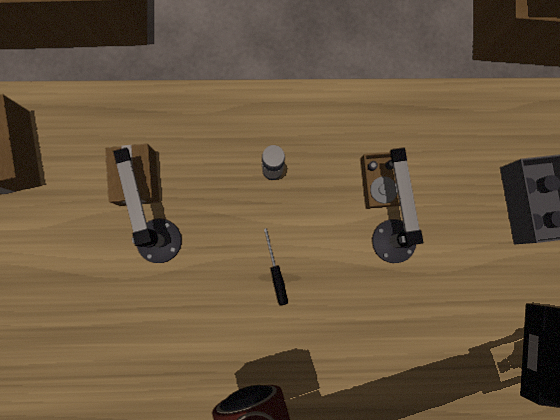

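The tray is at the right (-y) lamp: its head is near pixel (412,238) in the top view and (136,158) in the scene view. The carton is at the left lamp. I'll enlarge the right lamp's head in both views.

Run:
```python
import cv2,pickle,numpy as np
d=pickle.load(open('f0.pkl','rb'))
a=cv2.resize(d['top']['image'][140:270,350:440],None,fx=4.4,fy=4.4,interpolation=cv2.INTER_CUBIC)
b=cv2.resize(d['scene']['image'][145:275,95:185],None,fx=4.4,fy=4.4,interpolation=cv2.INTER_CUBIC)
cv2.imwrite('pics/z.png',np.clip(np.hstack([a,b]).astype(float)*1.7,0,255).astype(np.uint8))
```

```text
(no output)
```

View pics/z.png

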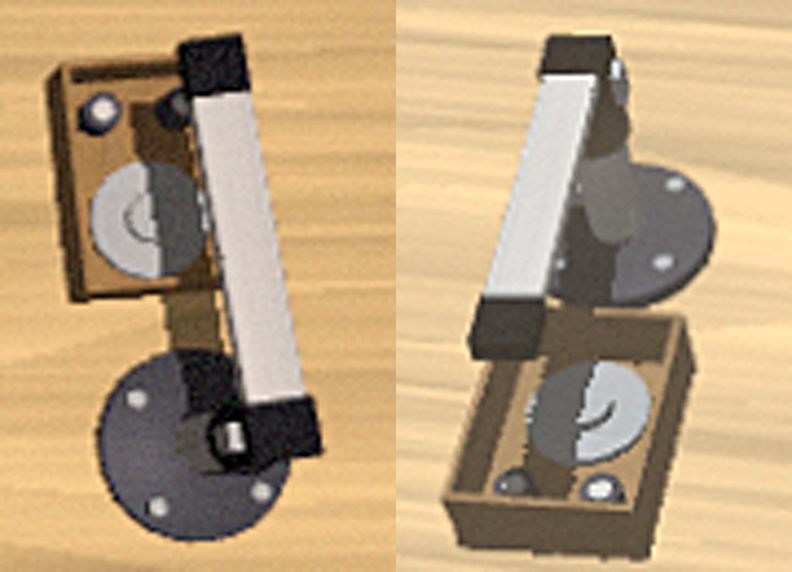

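The left half is the top view, enlarged: head top quad near (243,403), (317,397), (323,452), (250,461), with the bar running up to (180,43)–(243,36) and the button on the left (+y). The foot is centred near (195,445). The right half is the scene view, with the head's top far edge near (548,37)–(610,37).

```bash
cat > h.py <<'E'
import numpy as np,cv2
from scipy.spatial.transform import Rotation as R
def ray(f,uv):
    F=f['image'].shape[0]/2/np.tan(np.radians(f['fov_y']/2))
    K=np.array([[F,0,f['cx']],[0,F,f['cy']],[0,0,1.]])
    p=cv2.undistortPoints(np.array(uv,float).reshape(-1,1,2),K,np.array([f['k1'],0,0,0.]))[:,0]
    d=np.c_[p,np.ones(len(p))]
    return R.from_quat(f['rotation'],scalar_first=True).apply(d)
def plane(f,uv,z):
    d=ray(f,uv);e=f['eye'];return e+d*((z-e[2])/d[:,2])[:,None]
E
python3 - <<'E'
from h import *
import pickle
d=pickle.load(open('f0.pkl','rb'));T=d['top'];S=d['scene']
c=lambda P,o:(np.array(P,float)+.5)/4.4-.5+np.array(o)
np.set_printoptions(precision=4,suppress=True)
to=(350,140)
foot=plane(T,c([(101,445),(291,445),(195,349),(195,540)],to),.018);print('foot ext',foot,'c',foot.mean(0))
h=plane(T,c([(243,403),(317,397),(323,452),(250,461)],to),.152);print('head',h,h.mean(0))
w=plane(T,c([(243,405),(302,398),(194,97),(250,92),(180,43),(243,36)],to),.150)
m=w.reshape(3,2,3).mean(1);v=m[2]-m[0];print('bar mids',m,'yaw',np.degrees(np.arctan2(v[1],v[0])))
u=v/np.linalg.norm(v);print('axis from end',m[2]-.198*u,'from base',m[0]-.015*u)
so=(95,145);s=lambda P:c(np.array(P)-[396,0],so)
k=plane(S,s([(548,37),(610,37),(615,76),(540,76)]),.152);print('scene head',k,k.mean(0))
q=plane(S,s([(545,76),(598,76),(484,295),(550,298)]),.150).reshape(2,2,3).mean(1);v=q[1]-q[0];print(q,np.degrees(np.arctan2(v[1],v[0])))
fs=plane(S,s([(715,230),(635,306),(665,165)]),.018);print(fs)
from plant import manip
s=manip.state();print(R.from_quat(s['tool_rot'],scalar_first=True).as_matrix())
E
```

```text
foot ext [[ 0.528  -0.2396  0.018 ]
 [ 0.5262 -0.3465  0.018 ]
 [ 0.581  -0.2952  0.018 ]
 [ 0.4745 -0.2897  0.018 ]] c [ 0.5274 -0.2928  0.018 ]
head [[ 0.5409 -0.2759  0.152 ]
 [ 0.5432 -0.3124  0.152 ]
 [ 0.5164 -0.3137  0.152 ]
 [ 0.5126 -0.2778  0.152 ]] [ 0.5283 -0.2949  0.152 ]
bar mids [[ 0.5415 -0.2911  0.15  ]
 [ 0.695  -0.2745  0.15  ]
 [ 0.7232 -0.2708  0.15  ]] yaw 6.389660193573659
axis from end [ 0.5264 -0.2928  0.15  ] from base [ 0.5266 -0.2928  0.15  ]
scene head [[ 0.518  -0.3111  0.152 ]
 [ 0.5138 -0.2775  0.152 ]
 [ 0.5428 -0.2658  0.152 ]
 [ 0.5479 -0.3057  0.152 ]] [ 0.5306 -0.29    0.152 ]
[[ 0.5438 -0.29    0.15  ]
 [ 0.6953 -0.2692  0.15  ]] 7.78608490389525
[[ 0.5263 -0.2353  0.018 ]
 [ 0.5882 -0.2651  0.018 ]
 [ 0.4795 -0.2786  0.018 ]]
[[ 0.9269  0.3754 -0.0005]
 [ 0.3754 -0.9269  0.0018]
 [ 0.0002 -0.0018 -1.    ]]
```

>>> {"op": "move_arm", "data": {"increments": [0,0,0,0.089,1,0,0,0,0.089,1,0,0,0,0.089,1,27,-21,0,0,1,27,-21,0,0,1,27,-21,0,0,1,27,-21,0,0,1,27,-21,0,0,1]}}

```text
time: 0.77
tool_pos: [0.357, -0.4577, 0.2307]
tool_rot: [-0.0, 0.998, 0.059, -0.0]
contact_force: [-0.4, -0.6, -0.3]
gripper_width: 1.001
grasp_force: 0.0
```

>>> {"op": "move_arm", "data": {"increments": [27,-21,0,0,1,27,-21,0,0,1,27,-21,0,0,1,27,-21,0,0,1,27,-21,0,0,1,27,-21,0,0,1,27,-21,0,0,1,0,0,0,0,1]}}

```text
time: 1.43
tool_pos: [0.5296, -0.2867, 0.2307]
tool_rot: [-0.001, 0.998, 0.062, 0.0]
contact_force: [-0.1, -0.6, 0.6]
gripper_width: 1.002
grasp_force: 0.0
```

```bash
cat > look.py <<'E'
import sys,cv2,pickle
from h import *
from plant import manip
np.set_printoptions(precision=4,suppress=True)
s=manip.state();f=manip.grab_frame('wrist')
M=R.from_quat(s['tool_rot'],scalar_first=True).as_matrix()
print(s['time'],s['tool_pos'],s['contact_force'],s['gripper_width'],'yaw',np.degrees(np.arctan2(M[1,0],M[0,0])),'tilt',M[:,2])
t=np.array(f['T_tool_cam']);W=np.eye(4);W[:3,:3]=M;W[:3,3]=s['tool_pos'];W=W@t
f['eye']=W[:3,3];f['rotation']=R.from_matrix(W[:3,:3]).as_quat(scalar_first=True)
print(f['eye']);pickle.dump(f,open('w.pkl','wb'));cv2.imwrite(sys.argv[1],np.clip(f['image']*1.6,0,255).astype('uint8'))
E
python3 look.py pics/w1.png
```

```text
1.4333 [ 0.5296 -0.2867  0.2307] [-0.053  -0.6108  0.6388] 1.002116675025013 yaw 7.072237003327313 tilt [ 0.0008  0.0025 -1.    ]
[ 0.5978 -0.279   0.3736]
```

View pics/w1.png

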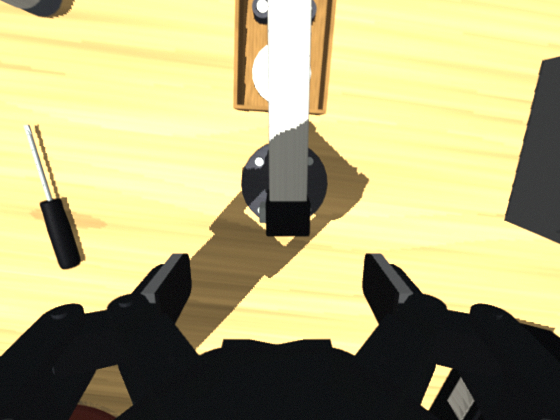

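The wrist view shows the head top at about (267–309, 201–236), the bar going up through (290,60), and open fingers with tips at about columns 190 and 363. The yaw looks right.

Run:
```python
from h import *
import pickle
f=pickle.load(open('w.pkl','rb'))
h=plane(f,[(267,202),(309,202),(310,236),(267,236)],.152);print(h,h.mean(0))
b=plane(f,[(271,197),(307,197),(270,20),(309,20)],.150).reshape(2,2,3);print(b);b=b.mean(1);v=b[1]-b[0];print(b,np.degrees(np.arctan2(v[1],v[0])))
```

```text
[[ 0.53824926 -0.27849764  0.152     ]
 [ 0.54235929 -0.31136024  0.152     ]
 [ 0.5140993  -0.31658936  0.152     ]
 [ 0.50974537 -0.28179012  0.152     ]] [ 0.5261133  -0.29705934  0.152     ]
[[[ 0.54217484 -0.28116583  0.15      ]
  [ 0.54571224 -0.30945058  0.15      ]]

 [[ 0.66537269 -0.26574473  0.15      ]
  [ 0.66866577 -0.29209623  0.15      ]]]
[[ 0.54394354 -0.2953082   0.15      ]
 [ 0.66701923 -0.27892048  0.15      ]] 7.58441175071714
```

>>> {"op": "move_arm", "data": {"increments": [-3.6,8,0,0,1,0,0,20,0,1,0,0,20,0,1,0,0,20,0,1,0,0,20,0,1,0,0,20,0,1,0,0,18,0,1,0,0,5,0,1]}}

```text
time: 2.15
tool_pos: [0.5209, -0.2998, 0.1043]
tool_rot: [-0.002, 0.998, 0.058, -0.003]
contact_force: [-0.0, 1.0, -0.7]
gripper_width: 1.0
grasp_force: 0.0
```

```bash
python3 look.py pics/w2.png
```

```text
2.15 [ 0.5209 -0.2998  0.1043] [-0.0282  1.0132 -0.7423] 1.0003367881219767 yaw 6.601377073261697 tilt [-0.0054  0.0033 -1.    ]
[ 0.5899 -0.2929  0.2469]
```

View pics/w2.png

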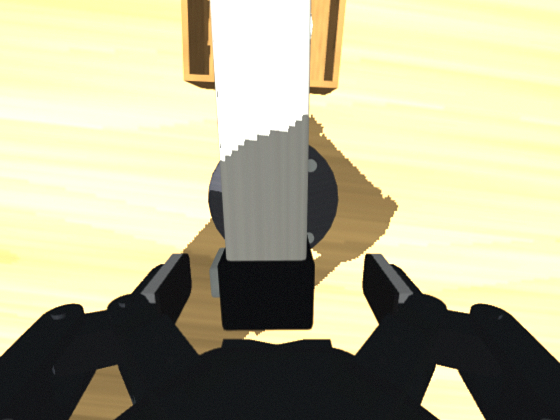

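The head top is now at about (221–313, 261–328), with the steel button visible on its left at (215,275) and the finger tips on either side. I'll measure the offset in the tool frame.

Run:
```python
from h import *
import pickle
from plant import manip
f=pickle.load(open('w.pkl','rb'));s=manip.state()
Q=R.from_quat(s['tool_rot'],scalar_first=True)
h=plane(f,[(222,261),(308,261),(313,328),(220,328)],.152);print(h,h.mean(0))
print(s['tool_pos'],Q.inv().apply(h.mean(0)-s['tool_pos'])*1e3)
t=np.array([f['T_tool_cam']]);print(t)
# finger midpoint, cast at pad height in tool frame
p=plane(f,[(190,256),(363,256)],s['tool_pos'][2]+.03);print(Q.inv().apply(p-s['tool_pos'])*1e3)
```

```text
[[ 0.54008234 -0.27861132  0.152     ]
 [ 0.5437149  -0.30932555  0.152     ]
 [ 0.51557201 -0.31545328  0.152     ]
 [ 0.51128118 -0.2796054   0.152     ]] [ 0.52766261 -0.29574889  0.152     ]
[ 0.52115638 -0.29968183  0.10470779] [  6.69251817  -3.33890293 -47.31188436]
[[[ 4.50977439e-04 -9.61813427e-01 -2.73705550e-01  6.87219432e-02]
  [ 9.99999801e-01  3.13095230e-04  5.47442876e-04  4.59534368e-04]
  [-4.40842007e-04 -2.73705742e-01  9.61813377e-01 -1.42891479e-01]
  [ 0.00000000e+00  0.00000000e+00  0.00000000e+00  1.00000000e+00]]]
[[ 14.63947486 -35.96576328 -29.9316179 ]
 [ 14.77688975  37.26585922 -30.21344423]]
```

>>> {"op": "move_arm", "data": {"increments": [6.5,-3.3,0,0,1,0,0,0,0,1,0,0,0,0,1]}}

```text
time: 2.45
tool_pos: [0.5312, -0.2961, 0.1103]
tool_rot: [0.001, 0.998, 0.059, 0.001]
contact_force: [-0.4, -0.8, 0.7]
gripper_width: 0.997
grasp_force: 0.0
```

>>> {"op": "move_arm", "data": {"increments": [-4,0,3,0,1,0,0,0,0,1,0,0,0,0,1,0,0,0,0,1,0,0,0,0,1]}}

```text
time: 2.87
tool_pos: [0.5262, -0.2958, 0.1055]
tool_rot: [0.0, 0.998, 0.059, 0.0]
contact_force: [1.0, 0.4, 0.9]
gripper_width: 0.999
grasp_force: 0.0
```

Well placed, so I'll close.

>>> {"op": "move_arm", "data": {"increments": [0,0,0,0,0.6,0,0,0,0,0.3,0,0,0,0,0,0,0,0,0,0,0,0,0,0,0,0,0,0,0,0,0,0,0,0,0,0,0,0,0,0]}}

```text
time: 3.53
tool_pos: [0.5263, -0.2955, 0.1056]
tool_rot: [-0.0, 0.998, 0.059, 0.0]
contact_force: [-1.5, 2.9, 3.7]
gripper_width: 0.411
grasp_force: 61.6
```

>>> {"op": "move_arm", "data": {"increments": [0,0,0,0,0,0,0,0,0,0,0,0,0,0,0,0,0,0,0,0]}}

```text
time: 3.87
tool_pos: [0.5263, -0.2955, 0.1056]
tool_rot: [-0.0, 0.998, 0.059, 0.0]
contact_force: [-1.3, 2.5, 5.3]
gripper_width: 0.416
grasp_force: 61.8
```

The opening of 0.416 is about 35 mm, so the button is flush. I'll lift.

>>> {"op": "move_arm", "data": {"increments": [0,0,-4,0,0,0,0,-6,0,0,0,0,-8,0,0,0,0,-10,0,0,0,0,-10,0,0,0,0,-10,0,0,0,0,-6,0,0,0,0,-4,0,0]}}

```text
time: 4.53
tool_pos: [0.526, -0.2955, 0.1625]
tool_rot: [-0.0, 0.998, 0.059, -0.0]
contact_force: [5.5, -0.1, -8.5]
gripper_width: 0.414
grasp_force: 60.7
```

>>> {"op": "move_arm", "data": {"increments": [0,0,-2,0,0,0,0,0,0,0,0,0,0,0,0]}}

```text
time: 4.78
tool_pos: [0.526, -0.2955, 0.1644]
tool_rot: [-0.0, 0.998, 0.059, -0.0]
contact_force: [4.2, -0.2, -8.4]
gripper_width: 0.415
grasp_force: 60.8
```

>>> {"op": "move_arm", "data": {"increments": [0,0,-4,0,0,0,0,-6,0,0,0,0,-8,0,0,0,0,-10,0,0,0,0,-10,0,0,0,0,-10,0,0,0,0,-6,0,0,0,0,-3,0,0]}}

```text
time: 5.45
tool_pos: [0.5259, -0.2954, 0.22]
tool_rot: [-0.001, 0.998, 0.059, -0.001]
contact_force: [6.8, -1.4, -17.3]
gripper_width: 0.416
grasp_force: 61.7
```

>>> {"op": "move_arm", "data": {"increments": [0,0,-1,0,0,0,0,-1,0,0,0,0,0,0,0,0,0,0,0,0]}}

```text
time: 5.78
tool_pos: [0.5258, -0.2954, 0.2209]
tool_rot: [-0.001, 0.998, 0.059, -0.001]
contact_force: [6.7, -1.8, -16.3]
gripper_width: 0.415
grasp_force: 61.7
```

>>> {"op": "move_arm", "data": {"increments": [0,0,-1,0,0,0,0,-1,0,0,0,0,0,0,0,0,0,0,0,0]}}

```text
time: 6.12
tool_pos: [0.5258, -0.2954, 0.2228]
tool_rot: [-0.001, 0.998, 0.059, -0.001]
contact_force: [7.0, -1.2, -16.3]
gripper_width: 0.415
grasp_force: 61.6
```

>>> {"op": "move_arm", "data": {"increments": [0,0,-1,0,0,0,0,-1,0,0,0,0,0,0,0,0,0,0,0,0]}}

```text
time: 6.45
tool_pos: [0.5258, -0.2954, 0.2248]
tool_rot: [-0.001, 0.998, 0.059, -0.001]
contact_force: [7.0, -1.9, -17.4]
gripper_width: 0.412
grasp_force: 61.6
```

Lifted 119.2 mm so far. I'll feel for the hard stop.

>>> {"op": "move_arm", "data": {"increments": [0,0,-1,0,0,0,0,0,0,0,0,0,0,0,0]}}

```text
time: 6.7
tool_pos: [0.5258, -0.2954, 0.2257]
tool_rot: [-0.001, 0.998, 0.059, -0.001]
contact_force: [8.1, -1.5, -17.1]
gripper_width: 0.414
grasp_force: 61.6
```

>>> {"op": "move_arm", "data": {"increments": [0,0,-1,0,0,0,0,0,0,0,0,0,0,0,0]}}

```text
time: 6.95
tool_pos: [0.5258, -0.2954, 0.2259]
tool_rot: [-0.001, 0.998, 0.059, -0.001]
contact_force: [9.1, -1.8, -19.7]
gripper_width: 0.414
grasp_force: 62.6
```

The stop is reached: the TCP stalled at a lift of 120.3 mm and the force is rising. I'll check that it's holding steady, then hand in.

>>> {"op": "move_arm", "data": {"increments": [0,0,-0.5,0,0,0,0,0,0,0,0,0,0,0,0,0,0,0,0,0,0,0,0,0,0,0,0,0,0,0]}}

```text
time: 7.45
tool_pos: [0.5258, -0.2953, 0.2258]
tool_rot: [-0.001, 0.998, 0.059, -0.001]
contact_force: [9.9, -1.9, -21.3]
gripper_width: 0.414
grasp_force: 62.4
```

Run:
```python
from plant import manip
s=manip.state();print(s['tool_pos'],s['contact_force'],s['grasp_force'])
print(manip.job_done())
```

```text
[ 0.52576717 -0.29534465  0.22584786] [  9.89484758  -1.91885642 -21.3298587 ] 62.36854746937752
the job is handed in; nothing more can be done
None
```

The job is handed in: the lamp at the open tray (right, -y) was gripped with its catch button pressed and its mast drawn up about 120 mm to the second stop and held there; the arm touched nothing else, though the judge gave no verdict and I took no final picture.

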